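# Card the ruby chocolates

## Task

Set each of the four pink ruby-chocolate pieces on the gold card of its own shape (round, square, oval, long bar), standing upright in the middle of the card and lined up with its edges. The shells are brittle, so set them down gently rather than letting them drop, and leave the two dark pieces where they stand on the mat.

Things in the scene. Friction and masses are not known exactly. Their poses are not given: they have to be found in the camera images.
- ruby_round_mid (a point): Pink ruby-chocolate piece, hollow and rigid, 40 to 75 g: a round drum, 54 mm across and 36 mm high, upright sides, with a 3 mm high foot standing out 1.5 mm all round at the very bottom and a fine finish on the flat top. The point is its centre, 18 mm above its underside; own z is up. At the start it stands on a 2 mm silicone mat, among the other pieces.
- ruby_square_mid (a point): Pink ruby-chocolate piece, hollow and rigid, 40 to 75 g: a square block, 50 x 50 mm and 34 mm high, its sides along its own x and y, upright sides, with a 3 mm high foot standing out 1.5 mm all round at the very bottom and a fine finish on the flat top. The point is its centre, 17 mm above its underside; own z is up. At the start it stands on a 2 mm silicone mat, among the other pieces.
- ruby_oval_mid (a point): Pink ruby-chocolate piece, hollow and rigid, 40 to 75 g: a long oval with half-round ends and straight flanks, 76 mm long (along its own x), 46 mm wide (along its own y) and 32 mm high, upright sides, with a 3 mm high foot standing out 1.5 mm all round at the very bottom and a fine finish on the flat top. The point is its centre, 16 mm above its underside; own z is up. At the start it stands on a 2 mm silicone mat, among the other pieces.
- ruby_finger_mid (a point): Pink ruby-chocolate piece, hollow and rigid, 40 to 75 g: a straight bar, 100 mm long (along its own x), 28 mm wide (along its own y) and 32 mm high, upright sides, with a 3 mm high foot standing out 1.5 mm all round at the very bottom and a fine finish on the flat top. The point is its centre, 16 mm above its underside; own z is up. At the start it stands on a 2 mm silicone mat, among the other pieces.
- dark_round_mid (a point): Dark-brown chocolate piece of the same form and size as the pink round one: a round drum, 54 mm across and 36 mm high. It stays where it stands on the mat. The point is its centre, 18 mm above its underside; own z is up.
- dark_finger_mid (a point): Dark-brown chocolate piece of the same form and size as the pink bar-shaped one: a straight bar, 100 mm long (along its own x), 28 mm wide (along its own y) and 32 mm high. It stays where it stands on the mat. The point is its centre, 16 mm above its underside; own z is up.
- card_round: Gold round card, 82 mm across, 2 mm thick, with a small pull tab (14 mm) beyond the edge on its own +x side; it lies fast on the white paper of a flat aluminium tray (rim 10 mm high) beside the mat. The origin is the centre of the card without its tab, at its underside, so the gold top face is 2 mm above it; own z is up.
- card_square: Gold square card, 80 x 80 mm, sides along its own x and y, 2 mm thick, with a small pull tab (14 mm) beyond the edge on its own +x side; it lies fast on the white paper of a flat aluminium tray (rim 10 mm high) beside the mat. The origin is the centre of the card without its tab, at its underside, so the gold top face is 2 mm above it; own z is up.
- card_oval: Gold oval card with half-round ends, 116 mm long (along its own x) and 74 mm wide, 2 mm thick, with a small pull tab (14 mm) beyond the edge on its own +x side; it lies fast on the white paper of a flat aluminium tray (rim 10 mm high) beside the mat. The origin is the centre of the card without its tab, at its underside, so the gold top face is 2 mm above it; own z is up.
- card_finger: Gold long rectangular card, 130 mm long (along its own x) and 58 mm wide, 2 mm thick, with a small pull tab (14 mm) beyond the edge on its own +x side; it lies fast on the white paper of a flat aluminium tray (rim 10 mm high) beside the mat. The origin is the centre of the card without its tab, at its underside, so the gold top face is 2 mm above it; own z is up.
Things that resemble listed ones, but are neither listed nor needed, are in the scene too. Leave any purple or turquoise look-alike of the part that bears ruby_round_mid alone.

How it is judged:
By the outcome, as a careful person would: the job done as asked, in the order asked, and still so for the second after the job is handed in, with the robot touching nothing.
It also fails if it takes over 93 s, if anything falls off the work surface, if the arm or the gripper's body presses on something with over 40 N, if the wrist force passes 120 N, or if a joint passes its speed limit or range.

## Robot

A 6-joint arm with a two-finger parallel gripper is mounted at the origin on the work surface. World frame = base frame: x ahead of the robot, y to its left, z up, the work surface at z = 0. Lengths are in m, angles in rad, forces in N, time in s.
With the tool pointing down it reaches from about 0.35 to 0.8 m from the base axis. Payload 7.3 kg.
Tool frame: the origin (TCP) lies on the centre line of the jaws, within the pads' length; the fingertips stand 19 mm ahead of it and the grasp point (between the pads) is the TCP (tcp_to_tips is the distance from the TCP to the fingertips, in m); z points along the fingers, y is the line along which they close (so a half turn about z gives the same grasp; the last joint's range is limited). The gripper opens to 85 mm and grips with 20 to 120 N. Pads are 22 mm wide; open, the fingers measure 114 mm over their backs; the gripper's body (76 mm by 85 mm) begins 54 mm behind the grasp point. The pads swing forward as they close: fully open they stand 13 mm farther back than shut.
Start: joints at [0.998, 0.342, 1.524, -0, 1.275, -0.146], TCP at [0.217, 0.478, 0.25] pointing down, gripper open.
Joint ranges: [-2.53, 2.53], [-0.77, 2.02], [0.04, 2.7], [-1, 4.14], [0.28, 2.66], [-3.11, 3.11]. Speed limits (rad/s): [2.57, 2.57, 3.14, 3.14, 3.14, 3.14].

## Interface

Orientations are given as a rotation vector (axis times angle).
In Python, from bench import read_state, read_camera, job_done, trace, pinpoint, tcp_to_tips gives the robot as it stands.
- The arm moves only by the tool arm_command, never from a script. Its argument "increments" is a list of rows, each an object with "translation": the shift along the world's x, y, z in cm, a list of three; "yaw": the turn about the world's z in rad; "grip": the gripper's target within -1 to 1 (fully open at 1, half-way at 0, shut at -1). A call has 1 to 5 rows; each row is the pose to reach, as a shift and turn from the pose commanded when the call began; what a row does not reach only later rows make up. A row lasts 1/12 s, in which the tool goes at most 41.7 mm and 7.16 degrees, less where a joint would pass 70% of its speed; a pose out of reach is approached as far as the arm can. A call with a gripper value outside its range is refused whole. The fingers move at their own pace and stop on an object; "newtons" is the grip in N (left out, the last holds). Time passes only in rows, so rows that repeat a pose let the fingers close. It gives the time, the measured TCP pose, the force, the opening and the grip force at its end, in the units of the state.
- read_state(): the state, without advancing time (a new reading comes with each control period).
- read_camera(name): name is "scene" or "side" or "wrist"; returns a dict with "frame" (400x640x3 uint8, blue, green, red), "range_z" (400x640 float32, m along the optical axis (not along the pixel's ray), 0 where there is no reading), "camera_matrix" (3x3 intrinsics, pixels), "T" (4x4, takes a point from camera to world coordinates). Camera axes: x right, y down, z forward; pixel columns grow to the right and rows downward; lengths in m; the calibration is good to about 2 mm. A picture is of the moment at which its call begins.
- job_done(): hands the job in; it is judged then, once.
Trained networks look in a picture, given as the dict that the camera call returned (one of the last four; its "shot" number tells which), for a name from the list of things; names that differ only in an ending like _2 or _b are one class to them, and where a whole thing is asked for, a point or a joint stands for the part that bears it (a point fixed in the world has none). Each returns a list of dicts, best first, with "conf" (0 to 1); they miss things now and then, are a little off and sometimes report something else, mostly with a low value. They report only what shows in the picture. A call takes as long as a camera call. They do not tell look-alikes from the thing itself.
- trace(name, picture): "mask" (400x640 bool, what is visible of it).
- pinpoint(name, picture): "point" ([x, y, z] in m, in the coordinates of the camera as it stood for that picture, good to about 4 mm: a listed point, or the origin of a listed thing).
The state is a dict: "time_s": time; "qpos": joint angles; "joint_vel": joint speeds; "joint_efforts": joint torques, N m; "ee_pos": TCP position; "ee_rot": TCP orientation; "force": force on the tool from outside, world axes, zero at the start; "torque": the same for the moment, N m; "width": opening from 0.0 (shut) to 1.0 (fully open); "finger_force": force on a finger pad.
Only numpy, scipy, OpenCV 4.12 (cv2) and the standard library are available. Lean on these libraries where they do the work, as an engineer would, in place of code of your own. Each camera call takes 0.05 s, during which the arm holds its last target. There are 200 camera calls.

## Working session

There is one attempt and no reset: what is moved stays moved. The work goes in short steps, Python scripts to look and compute and a tool call to move; the robot and the scene stay as the last step left them, time stands still between calls to the robot, and variables do not carry over. Pictures are saved under pics/ and viewed, at most 14 in all, crops included, and the job is handed in when it is done.

Besides the shell and the picture viewer there is one more tool, called after ">>>" as name(argument=value, ...), one argument or row to a line, values as JSON. arm_command: Moves the arm, as the interface text tells. Its arguments: {"type":"object","properties":{"increments":{"type":"array"},"newtons":{"type":"number"}},"required":["increments"]}

```bash
mkdir -p pics; ls; python3 - <<'E'
from bench import *
import cv2,numpy as np
s=read_state();print(s['time_s'],s['ee_pos'],s['ee_rot'],s['width'],tcp_to_tips)
for n in("scene","side"):
    c=read_camera(n);cv2.imwrite(f"pics/{n}0.png",c['frame']);print(n,c['T'].round(3).tolist(),c['camera_matrix'].tolist())
E
```

```text
pics
0.0 [0.21710027 0.47760032 0.24960944] [-6.65243283e-01 -3.06976208e+00  2.28172143e-03] 1.0060996880512527 0.019
scene [[0.108, 0.548, -0.829, 1.595], [0.994, -0.055, 0.094, -0.076], [0.006, -0.834, -0.551, 0.707], [0.0, 0.0, 0.0, 1.0]] [[433.8779114324046, 0.0, 320.97517026725956], [0.0, 433.8779114324046, 200.45326672691925], [0.0, 0.0, 1.0]]
side [[-0.999, -0.033, 0.032, 0.54], [-0.045, 0.601, -0.798, 1.026], [0.007, -0.799, -0.602, 0.78], [0.0, 0.0, 0.0, 1.0]] [[459.09427430829743, 0.0, 323.16869897035514], [0.0, 459.09427430829743, 201.82910865349035], [0.0, 0.0, 1.0]]
```

View pics/scene0.png

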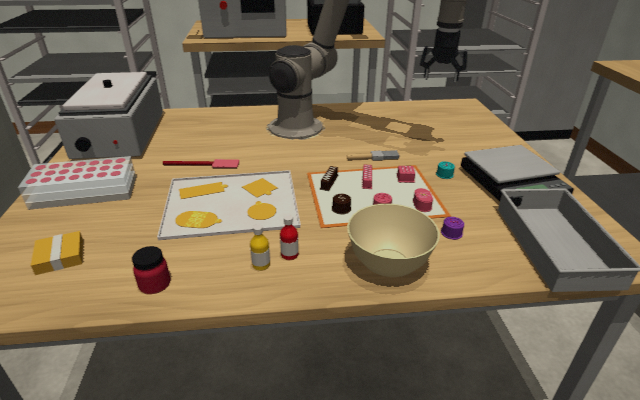

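View pics/side0.png

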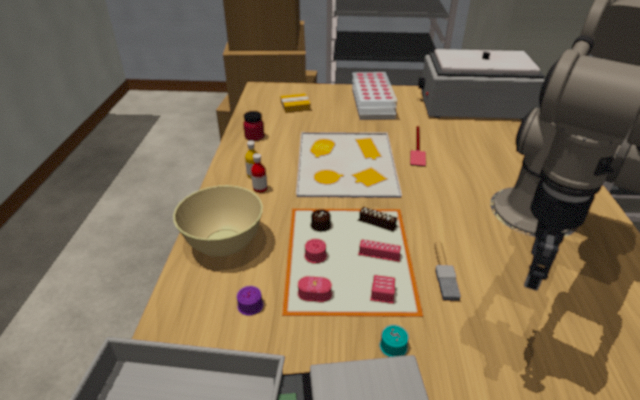

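The scene shows the mat with pink oval (424,199), square (406,174), round (382,200), finger (367,176), dark finger (329,178), dark round (342,203). The tray holds four cards: finger (203,190), square (260,187), oval (198,220), round (262,211). The teal (445,170) and purple (453,228) drums are look-alikes standing off the mat. The side view agrees.

```bash
cat > h.py <<'E'
from bench import *
import cv2,numpy as np
P=["ruby_round_mid","ruby_square_mid","ruby_oval_mid","ruby_finger_mid","dark_round_mid","dark_finger_mid"]
C=["card_round","card_square","card_oval","card_finger"]
def cloud(c,m):
    v,u=np.nonzero(m&(c['range_z']>0)); z=c['range_z'][v,u]; K=c['camera_matrix']
    p=np.c_[(u-K[0,2])/K[0,0]*z,(v-K[1,2])/K[1,1]*z,z]
    return p@c['T'][:3,:3].T+c['T'][:3,3]
def look(c,names,top=True):
    for n in names:
        pp=pinpoint(n,c)
        for r in trace(n,c)[:3]:
            if r['conf']<.3: continue
            m=r['mask'].astype(bool); w=cloud(c,m); v,u=np.nonzero(m)
            if len(w)<20: continue
            z=np.percentile(w[:,2],90); w=w[abs(w[:,2]-z)<.005]
            (cx,cy),(a,b),t=cv2.minAreaRect((w[:,:2]*1000).astype(np.float32))
            if a<b:a,b,t=b,a,t-90
            print(n,'conf %.2f px %d,%d'%(r['conf'],u.mean(),v.mean()),'n',len(w),'ztop %.4f'%z,'rect %.1f %.1f'%(cx,cy),'size %.1f %.1f ang %.1f'%(a,b,(t+90)%180-90))
        for q in pp[:3]:
            if q['conf']>.3: print('   pin %.2f'%q['conf'],(c['T'][:3,:3]@np.array(q['point'])+c['T'][:3,3]).round(4))
E
python3 - <<'E'
from h import *
c=read_camera("side");look(c,P+C)
c=read_camera("wrist");print(c['T'].round(3).tolist(),c['camera_matrix'][0,0])
E
```

```text
ruby_round_mid conf 0.86 px 315,250 n 272 ztop 0.0407 rect 589.8 215.2 size 53.1 50.3 ang -87.3
ruby_round_mid conf 0.86 px 394,339 n 492 ztop 0.0385 rect 420.5 462.9 size 52.2 51.7 ang -68.3
ruby_round_mid conf 0.59 px 249,299 n 386 ztop 0.0384 rect 722.6 374.2 size 51.9 51.8 ang 57.9
   pin 0.85 [0.5878 0.2143 0.0224]
   pin 0.71 [0.7232 0.377  0.015 ]
   pin 0.60 [0.4151 0.4613 0.0197]
ruby_square_mid conf 0.83 px 383,288 n 391 ztop 0.0384 rect 434.1 327.3 size 52.0 49.7 ang 84.1
ruby_square_mid conf 0.75 px 322,147 n 338 ztop 0.0091 rect 599.9 -299.0 size 128.6 75.7 ang 73.0
   pin 0.67 [0.4338 0.3284 0.0205]
   pin 0.42 [0.4334 0.2003 0.0215]
ruby_oval_mid conf 0.78 px 314,288 n 500 ztop 0.0375 rect 585.3 335.6 size 73.7 49.9 ang -2.0
   pin 0.94 [0.5877 0.3329 0.0183]
ruby_finger_mid conf 0.76 px 379,249 n 333 ztop 0.0363 rect 435.0 202.3 size 99.4 30.7 ang -13.0
   pin 0.59 [0.4308 0.2037 0.017 ]
dark_round_mid conf 0.64 px 321,220 n 211 ztop 0.0410 rect 583.2 100.6 size 51.4 49.8 ang 77.1
   pin 0.92 [0.5844 0.1005 0.0203]
dark_finger_mid conf 0.60 px 378,218 n 264 ztop 0.036
[... 164 characters left out ...]
 45.8
   pin 0.82 [ 0.5801 -0.1247  0.0042]
card_square conf 0.89 px 368,176 n 379 ztop 0.0085 rect 450.8 -134.1 size 90.4 81.6 ang 36.7
card_square conf 0.37 px 367,147 n 348 ztop 0.0094 rect 445.8 -308.4 size 149.7 61.6 ang -77.2
   pin 0.61 [ 0.4484 -0.1375  0.0041]
card_oval conf 0.58 px 322,146 n 314 ztop 0.0091 rect 598.4 -300.9 size 121.6 72.6 ang 73.9
   pin 0.85 [ 0.5972 -0.3087  0.0036]
card_finger conf 0.93 px 368,147 n 318 ztop 0.0095 rect 445.2 -306.7 size 146.3 59.1 ang -74.9
   pin 0.93 [ 0.4436 -0.3105  0.0092]
   pin 0.64 [0.584  0.1035 0.0209]
[[0.414, 0.869, 0.269, 0.149], [0.91, -0.396, -0.121, 0.508], [0.001, 0.295, -0.955, 0.374], [0.0, 0.0, 0.0, 1.0]] 354.0774761812623
```

>>> arm_command(
  increments=[
    {"translation": [3, -2.5, 0.5], "yaw": 0, "grip": 1},
    {"translation": [6, -5, 1], "yaw": 0, "grip": 1},
    {"translation": [9, -7.5, 1.5], "yaw": 0, "grip": 1},
    {"translation": [12, -10, 2], "yaw": 0, "grip": 1},
    {"translation": [15, -12.5, 2.5], "yaw": 0, "grip": 1},
  ],
  newtons=20,
)

```text
time_s: 1.62
ee_pos: [0.3684, 0.3516, 0.2757]
ee_rot: [0.664, 3.07, 0.001]
force: [0.9, 0.6, -0.4]
width: 0.999
finger_force: 0.0
```

>>> arm_command(
  increments=[
    {"translation": [3, -2.5, 0.5], "yaw": 0, "grip": 1},
    {"translation": [6, -5, 1], "yaw": 0, "grip": 1},
    {"translation": [9, -7.5, 1.5], "yaw": 0, "grip": 1},
    {"translation": [9, -7.5, 1.5], "yaw": 0, "grip": 1},
  ],
)

```text
time_s: 1.95
ee_pos: [0.4623, 0.2737, 0.2909]
ee_rot: [0.673, 3.065, -0.001]
force: [-0.6, 0.7, -0.9]
width: 0.995
finger_force: 0.0
```

```bash
python3 - <<'E'
from h import *
s=read_state();print(s['time_s'],s['ee_pos'],s['ee_rot'],s['width'],s['joint_vel'].max() if hasattr(s['joint_vel'],'max') else s['joint_vel'])
c=read_camera("wrist");cv2.imwrite("pics/w1.png",c['frame']);look(c,P)
E
```

```text
1.95 [0.46229115 0.27369754 0.29091446] [ 6.73451156e-01  3.06461451e+00 -5.03645480e-04] 0.9949907749973758 0.09581291729193431
ruby_round_mid conf 0.81 px 487,296 n 125 ztop 0.0369 rect 714.4 392.4 size 30.9 8.4 ang 16.0
ruby_round_mid conf 0.70 px 468,47 n 2426 ztop 0.0376 rect 421.6 460.2 size 52.3 52.2 ang -25.2
ruby_round_mid conf 0.69 px 319,271 n 1355 ztop 0.0392 rect 591.2 212.8 size 52.0 51.9 ang -39.4
   pin 0.82 [0.4203 0.4596 0.022 ]
   pin 0.73 [0.5923 0.2094 0.0168]
   pin 0.50 [0.725  0.3695 0.0165]
ruby_square_mid conf 0.68 px 353,115 n 2240 ztop 0.0371 rect 435.7 325.5 size 49.9 49.8 ang 82.5
   pin 0.87 [0.4341 0.3272 0.0203]
   pin 0.43 [0.5849 0.3285 0.0156]
ruby_oval_mid conf 0.83 px 409,229 n 2090 ztop 0.0361 rect 586.8 333.6 size 76.3 45.9 ang -2.8
   pin 0.88 [0.5844 0.3321 0.017 ]
ruby_finger_mid conf 0.67 px 252,162 n 2207 ztop 0.0350 rect 436.9 200.6 size 99.8 28.2 ang -11.2
   pin 0.62 [0.4349 0.2006 0.0174]
dark_round_mid conf 0.80 px 236,300 n 1129 ztop 0.0391 rect 586.3 99.6 size 52.0 45.4 ang -38.9
   pin 0.70 [0.584  0.0989 0.0182]
dark_finger_mid conf 0.85 px 162,204 n 1979 ztop 0.0347 rect 434.9 80.8 size 97.6 27.8 ang -24.5
   pin 0.80 [0.4363 0.081  0.017 ]
```

View pics/w1.png

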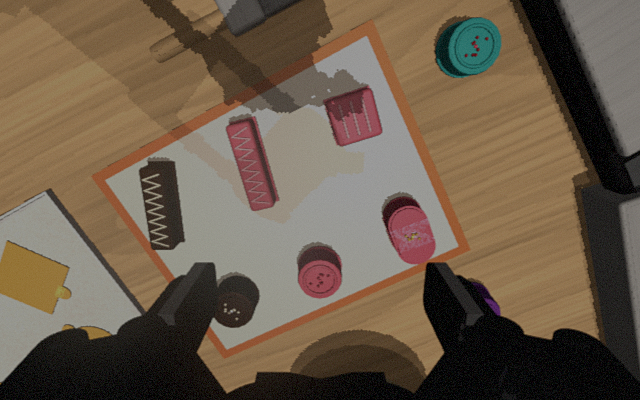

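>>> arm_command(
  increments=[
    {"translation": [-0.5, -1.6, -3.5], "yaw": 0.06, "grip": 0.4},
    {"translation": [-1, -3.2, -7], "yaw": 0.12, "grip": 0.4},
    {"translation": [-1.5, -4.8, -10.5], "yaw": 0.18, "grip": 0.4},
    {"translation": [-2.1, -7.0, -14], "yaw": 0.237, "grip": 0.4},
    {"translation": [-2.1, -7.7, -17], "yaw": 0.237, "grip": 0.4},
  ],
)

```text
time_s: 3.02
ee_pos: [0.4343, 0.199, 0.1185]
ee_rot: [-0.293, -3.126, 0.002]
force: [1.5, 0.5, -0.0]
width: 0.699
finger_force: 0.0
```

>>> arm_command(
  increments=[
    {"translation": [0, 0, 0], "yaw": 0, "grip": 0.4},
    {"translation": [0, 0, 0], "yaw": 0, "grip": 0.4},
  ],
)

```text
time_s: 3.18
ee_pos: [0.4361, 0.2008, 0.12]
ee_rot: [-0.3, -3.125, 0.001]
force: [-0.6, 0.4, 0.4]
width: 0.704
finger_force: 0.0
```

```bash
python3 - <<'E'
from h import *
s=read_state();print(s['time_s'],s['ee_pos'],s['ee_rot'],s['width'])
c=read_camera("wrist");cv2.imwrite("pics/w2.png",c['frame']);look(c,P[3:4])
im=cv2.imread("pics/w1.png")[60:340,100:520];cv2.imwrite("pics/w1c.png",cv2.resize(im,None,fx=1.9,fy=1.9,interpolation=2))
E
```

```text
3.1833 [0.43606996 0.20077549 0.12002745] [-2.99638264e-01 -3.12499019e+00  9.11196603e-04] 0.7035170934401894
ruby_finger_mid conf 0.61 px 321,203 n 6394 ztop 0.0351 rect 436.4 200.1 size 99.3 27.9 ang -11.3
   pin 0.98 [0.4351 0.1952 0.0244]
```

View pics/w1c.png

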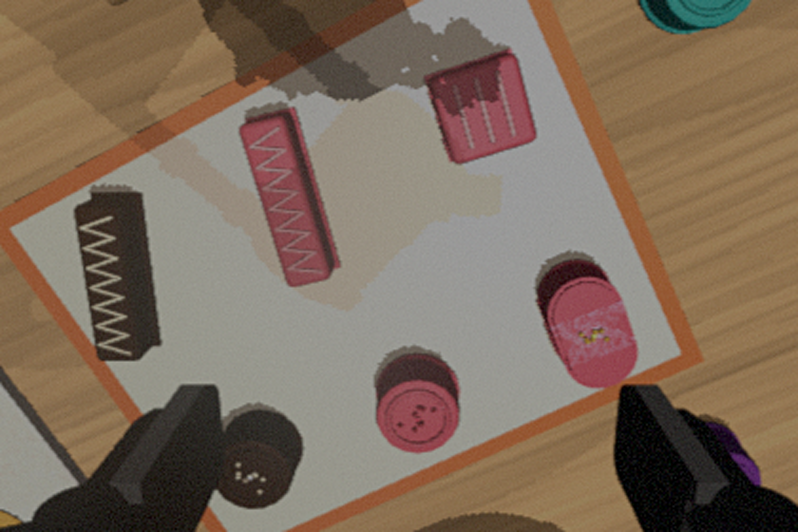

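View pics/w2.png

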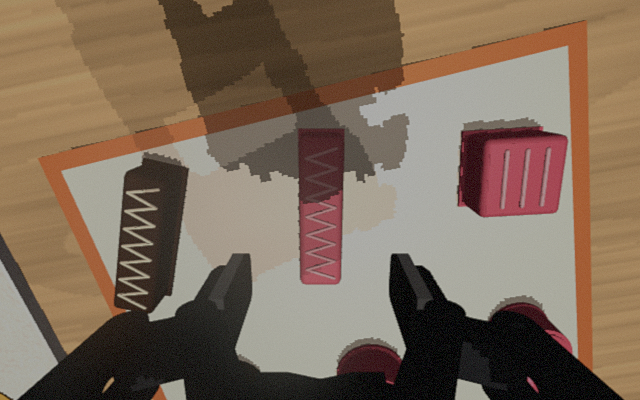

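>>> arm_command(
  increments=[
    {"translation": [0, -0.05, -3.5], "yaw": 0, "grip": 0.4},
    {"translation": [0, -0.05, -6.5], "yaw": 0, "grip": 0.4},
    {"translation": [0, -0.05, -8.5], "yaw": 0, "grip": 0.4},
    {"translation": [0, -0.05, -9.1], "yaw": 0, "grip": 0.4},
    {"translation": [0, -0.05, -9.1], "yaw": 0, "grip": 0.4},
  ],
)

```text
time_s: 3.75
ee_pos: [0.4366, 0.201, 0.0294]
ee_rot: [-0.297, -3.127, -0.0]
force: [-0.2, 0.0, 0.7]
width: 0.7
finger_force: 0.0
```

>>> arm_command(
  increments=[
    {"translation": [0, 0, 0], "yaw": 0, "grip": -0.2},
    {"translation": [0, 0, 0], "yaw": 0, "grip": -0.4},
    {"translation": [0, 0, 0], "yaw": 0, "grip": -0.6},
    {"translation": [0, 0, 0], "yaw": 0, "grip": -0.6},
    {"translation": [0, 0, 0], "yaw": 0, "grip": -0.6},
  ],
  newtons=20,
)

```text
time_s: 4.17
ee_pos: [0.4376, 0.2009, 0.031]
ee_rot: [0.297, 3.124, 0.003]
force: [-0.6, 0.9, 7.9]
width: 0.323
finger_force: 21.3
```

The fingertips touched down as the pads swung forward (the tips reach about 28 mm at this width), so I'll regrip higher.

>>> arm_command(
  increments=[
    {"translation": [0, 0, 0.4], "yaw": 0, "grip": -0.1},
    {"translation": [0, 0, 1.0], "yaw": 0, "grip": -0.1},
    {"translation": [0, 0, 1.0], "yaw": 0, "grip": -0.1},
    {"translation": [0, 0, 1.0], "yaw": 0, "grip": -0.4},
    {"translation": [0, 0, 1.0], "yaw": 0, "grip": -0.6},
  ],
)

```text
time_s: 4.58
ee_pos: [0.4367, 0.2005, 0.04]
ee_rot: [0.298, 3.126, 0.001]
force: [-1.8, 0.2, 8.6]
width: 0.32
finger_force: 20.5
```

>>> arm_command(
  increments=[
    {"translation": [0, 0, 0], "yaw": 0, "grip": -0.6},
    {"translation": [0, 0, 0], "yaw": 0, "grip": -0.6},
    {"translation": [0, 0, 0], "yaw": 0, "grip": -0.6},
  ],
)

```text
time_s: 4.83
ee_pos: [0.4367, 0.2005, 0.04]
ee_rot: [0.298, 3.126, 0.001]
force: [-1.6, -0.5, 8.5]
width: 0.321
finger_force: 20.5
```

>>> arm_command(
  increments=[
    {"translation": [0, 0, 1], "yaw": 0, "grip": -0.6},
    {"translation": [0, 0, 4], "yaw": 0, "grip": -0.6},
    {"translation": [0, -1, 8], "yaw": 0, "grip": -0.6},
    {"translation": [0, -3, 11], "yaw": 0, "grip": -0.6},
    {"translation": [0, -6, 13], "yaw": 0, "grip": -0.6},
  ],
)

```text
time_s: 5.25
ee_pos: [0.4371, 0.1411, 0.1726]
ee_rot: [0.293, 3.124, 0.002]
force: [1.4, -0.2, -0.4]
width: 0.323
finger_force: 20.1
```

>>> arm_command(
  increments=[
    {"translation": [0, -3.5, 2], "yaw": 0, "grip": -0.6},
    {"translation": [0, -7, 4], "yaw": 0, "grip": -0.6},
    {"translation": [0, -11, 5], "yaw": 0, "grip": -0.6},
    {"translation": [0, -15, 6], "yaw": 0, "grip": -0.6},
    {"translation": [0, -19, 7], "yaw": 0, "grip": -0.6},
  ],
)

```text
time_s: 5.67
ee_pos: [0.4356, -0.0512, 0.2405]
ee_rot: [0.297, 3.127, -0.0]
force: [0.7, 1.2, -0.1]
width: 0.322
finger_force: 20.1
```

>>> arm_command(
  increments=[
    {"translation": [0, -4, 0], "yaw": 0, "grip": -0.6},
    {"translation": [0, -8, 0], "yaw": 0, "grip": -0.6},
    {"translation": [0, -12, 0], "yaw": 0, "grip": -0.6},
    {"translation": [0, -15, 0], "yaw": 0, "grip": -0.6},
    {"translation": [0, -15, 0], "yaw": 0, "grip": -0.6},
  ],
)

```text
time_s: 6.08
ee_pos: [0.436, -0.2046, 0.2395]
ee_rot: [0.305, 3.126, -0.003]
force: [0.3, 0.3, -0.7]
width: 0.321
finger_force: 20.1
```

```bash
python3 - <<'E'
from h import *
s=read_state();print(s['time_s'],s['ee_pos'],s['ee_rot'],s['width'],s['force'],s['finger_force'],s['qpos'])
c=read_camera("wrist");cv2.imwrite("pics/w3.png",c['frame']);look(c,C)
E
```

```text
6.0833 [ 0.4359529  -0.20461551  0.23946025] [ 0.30512716  3.12627109 -0.00314825] 0.32118901166258745 [ 0.27210282  0.31969779 -0.72891812] 20.14489620923996 [-5.97195239e-01  2.71823809e-01  1.65694234e+00 -1.64120805e-03
  1.21145807e+00 -1.97282980e+00]
card_round conf 0.71 px 414,269 n 3040 ztop 0.0060 rect 569.9 -122.9 size 93.2 61.8 ang 17.4
   pin 0.63 [ 0.5777 -0.1294  0.004 ]
card_square conf 0.85 px 392,165 n 5625 ztop 0.0060 rect 454.7 -133.0 size 93.1 81.7 ang 38.5
   pin 0.67 [ 0.4515 -0.1406  0.0058]
card_oval conf 0.55 px 246,308 n 442 ztop 0.0057 rect 594.9 -311.3 size 98.7 41.6 ang 48.4
card_finger conf 0.79 px 225,194 n 6529 ztop 0.0058 rect 447.1 -307.5 size 142.6 58.5 ang -76.2
   pin 0.83 [ 0.4521 -0.3119  0.0019]
```

View pics/w3.png

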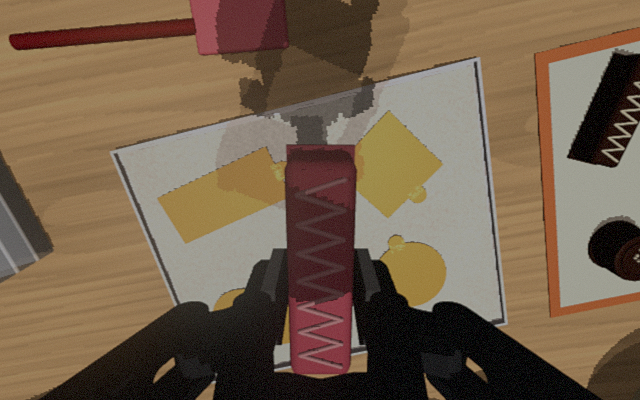

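```bash
cat >> h.py <<'E'
from scipy.optimize import minimize
def shape(n,tab=True):  # template mask polygons in mm, own frame
    k=n.split('_')[1]; ps=[]
    def stad(l,w):
        t=np.linspace(-np.pi/2,np.pi/2,40);r=w/2;a=l/2-r
        return np.r_[np.c_[a+r*np.cos(t),r*np.sin(t)],np.c_[-a-r*np.cos(t),-r*np.sin(t)]]
    card=n.startswith('card')
    l,w={'round':(82,82),'square':(80,80),'oval':(116,74),'finger':(130,58)}[k] if card else {'round':(54,54),'square':(50,50),'oval':(76,46),'finger':(100,28)}[k]
    ps.append(stad(l,w) if k in('round','oval') else np.array([[l,w],[-l,w],[-l,-w],[l,-w]])/2.)
    if card and tab:
        ps.append(np.array([[l/2-3,-7],[l/2+7,-7],[l/2+12,-5],[l/2+14,0],[l/2+12,5],[l/2+7,7],[l/2-3,7]]))
    return ps
def fit(c,n,mask,z,x0,y0,ignore=None,a0s=range(0,360,15)):
    """fit template to a mask laid on plane z; mm, deg"""
    S=2;N=240*S;K=c['camera_matrix'];T=np.linalg.inv(c['T'])
    A=K@np.c_[T[:3,0]/S/1000,T[:3,1]/S/1000,T[:3,:3]@np.array([x0-.12,y0-.12,z])+T[:3,3]]
    w=lambda m:cv2.warpPerspective(m.astype(np.float32),np.linalg.inv(A),(N,N),flags=cv2.INTER_LINEAR)
    g=cv2.GaussianBlur(w(mask),(0,0),1.5);ok=1-w(ignore) if ignore is not None else np.ones_like(g)
    def cost(p):
        t=np.deg2rad(p[2]);R=np.array([[np.cos(t),-np.sin(t)],[np.sin(t),np.cos(t)]])
        im=np.zeros((N,N),np.float32)
        for q in shape(n): cv2.fillPoly(im,[np.round((((q@R.T)+p[:2]+120)*S)*16).astype(np.int32)],1,shift=4)
        im=cv2.GaussianBlur(im,(0,0),1.5)
        return float((np.abs(im-g)*ok).sum()/((np.maximum(im,g)*ok).sum()))
    yy,xx=np.nonzero(g>.5);b=[xx.mean()/S-120,yy.mean()/S-120]
    best=min((minimize(cost,[*b,a],method='Nelder-Mead',options=dict(maxiter=120,initial_simplex=[[*b,a],[b[0]+5,b[1],a],[b[0],b[1]+5,a],[*b,a+8]])) for a in a0s),key=lambda r:r.fun)
    x,y,a=best.x
    print(n,'FIT x %.1f y %.1f ang %.1f cost %.3f'%(x0*1000+x,y0*1000+y,(a+180)%360-180,best.fun));return best.x
def gold(c):
    h=cv2.cvtColor(c['frame'],cv2.COLOR_BGR2HSV)
    return (h[...,0]>15)&(h[...,0]<32)&(h[...,1]>110)
G={'card_round':(.578,-.128),'card_square':(.450,-.138),'card_oval':(.597,-.309),'card_finger':(.445,-.310)}
def dark(c,low=60): # gripper and shadows: nearer than 10 cm above table
    w=np.zeros(c['range_z'].shape,bool);v,u=np.nonzero(c['range_z']>0)
    p=cloud(c,np.ones_like(w));w[v,u]=p[:,2]>.02
    w|=c['range_z']==0
    return cv2.dilate(w.astype(np.uint8),np.ones((7,7)))>0
def cards(c,names):
    for n in names:
        r=trace(n,c)
        if r: 
            print('%.2f'%r[0]['conf'],end=' ');fit(c,n,r[0]['mask'],.006,*G[n],ignore=dark(c))
E
python3 - <<'E'
from h import *
c=read_camera("wrist");cards(c,C)
c=read_camera("side");cards(c,C)
E
```

```text
0.92 card_round FIT x 577.7 y -131.5 ang -168.6 cost 0.029
0.80 card_square FIT x 449.6 y -137.5 ang 36.8 cost 0.024
0.57 card_oval FIT x 598.1 y -307.3 ang 79.0 cost 0.021
0.69 card_round FIT x 576.5 y -130.0 ang -156.6 cost 0.081
0.79 card_square FIT x 446.2 y -137.7 ang 37.3 cost 0.105
0.79 card_oval FIT x 596.2 y -309.3 ang 75.5 cost 0.061
0.78 card_finger FIT x 445.0 y -312.4 ang 103.8 cost 0.074
```

>>> arm_command(
  increments=[
    {"translation": [0.2, -2.2, 0], "yaw": -0.12, "grip": -0.6},
    {"translation": [0.4, -4.4, 0], "yaw": -0.24, "grip": -0.6},
    {"translation": [0.6, -6.6, 0], "yaw": -0.36, "grip": -0.6},
    {"translation": [0.8, -8.8, 0], "yaw": -0.48, "grip": -0.6},
    {"translation": [1.0, -11.1, 0], "yaw": -0.6, "grip": -0.6},
  ],
)

```text
time_s: 7.45
ee_pos: [0.4463, -0.3115, 0.2393]
ee_rot: [-1.217, -2.896, -0.0]
force: [1.4, -0.4, -1.2]
width: 0.318
finger_force: 20.2
```

>>> arm_command(
  increments=[
    {"translation": [0, 0, -1.5], "yaw": -0.12, "grip": -0.6},
    {"translation": [0, 0, -3], "yaw": -0.24, "grip": -0.6},
    {"translation": [0, 0, -4.5], "yaw": -0.36, "grip": -0.6},
    {"translation": [0, 0, -6], "yaw": -0.48, "grip": -0.6},
    {"translation": [0, 0, -7], "yaw": -0.534, "grip": -0.6},
  ],
)

```text
time_s: 7.87
ee_pos: [0.4458, -0.3103, 0.1678]
ee_rot: [-1.938, -2.47, -0.0]
force: [-0.6, 0.3, -0.2]
width: 0.321
finger_force: 20.2
```

>>> arm_command(
  increments=[
    {"translation": [0, 0, 0], "yaw": 0, "grip": -0.6},
    {"translation": [0, 0, 0], "yaw": 0, "grip": -0.6},
  ],
)

```text
time_s: 8.03
ee_pos: [0.4462, -0.3105, 0.169]
ee_rot: [-1.928, -2.479, -0.0]
force: [-0.0, 0.2, -0.6]
width: 0.323
finger_force: 20.2
```

```bash
cat >> h.py <<'E'
def st():
    s=read_state();r=s['ee_rot'];a=np.degrees(np.arctan2(r[1],r[0]))
    print('t %.2f'%s['time_s'],'pos',np.array(s['ee_pos']).round(4),'closing ang %.1f'%((2*a-90+90)%180-90),'w %.3f'%s['width'],'F',np.round(s['force'],1),'ff %.1f'%s['finger_force'])
def held(c,n):
    for r in trace(n,c)[:3]:
        w=cloud(c,r['mask'].astype(bool))
        if len(w)<50 or np.median(w[:,2])<.06: continue
        z=np.percentile(w[:,2],90);w=w[abs(w[:,2]-z)<.004]
        (x,y),sz,t=cv2.minAreaRect((w[:,:2]*1000).astype(np.float32));print('held',n,'%.1f %.1f'%(x,y),'size %.1f %.1f'%sz,'ang %.1f'%t,'top %.4f'%z)
E
python3 - <<'E'
from h import *
st();c=read_camera("wrist");cv2.imwrite("pics/w4.png",c['frame']);cards(c,["card_finger"]);held(c,P[3])
fit(c,"card_finger",gold(c),.006,*G["card_finger"],ignore=dark(c))
E
```

```text
t 8.03 pos [ 0.4462 -0.3105  0.169 ] closing ang 14.3 w 0.323 F [-0.   0.2 -0.6] ff 20.2
0.56 card_finger FIT x 447.4 y -312.5 ang 102.0 cost 0.029
held ruby_finger_mid 446.5 -310.6 size 27.5 99.2 ang 14.2 top 0.1640
card_finger FIT x 446.3 y -312.6 ang 101.9 cost 0.690
```

View pics/w4.png

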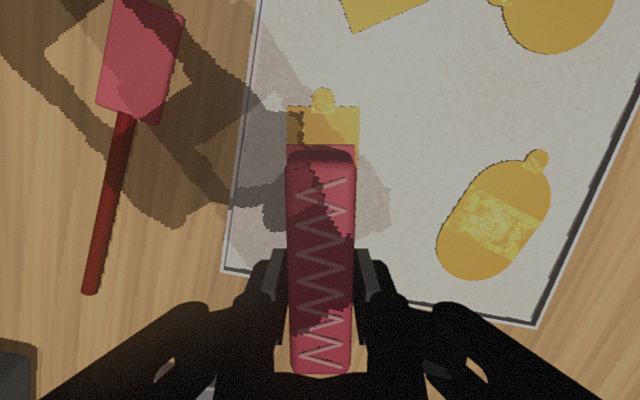

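```bash
python3 - <<'E'
from h import *
for k in range(2):
  for n in("side","scene","wrist"):
    c=read_camera(n);print(n);cards(c,["card_finger"])
E
```

```text
side
0.74 card_finger FIT x 445.8 y -312.2 ang 103.5 cost 0.072
scene
0.80 card_finger FIT x 444.5 y -312.0 ang 104.9 cost 0.083
wrist
0.75 card_finger FIT x 449.3 y -312.5 ang 104.4 cost 0.032
side
0.85 card_finger FIT x 446.0 y -314.2 ang 106.6 cost 0.091
scene
0.74 card_finger FIT x 442.8 y -308.8 ang -75.3 cost 0.092
wrist
0.66 card_finger FIT x 449.1 y -312.4 ang 104.3 cost 0.035
```

>>> arm_command(
  increments=[
    {"translation": [2, 3, 3], "yaw": 0, "grip": -0.6},
    {"translation": [2, 6, 6], "yaw": 0, "grip": -0.6},
    {"translation": [2, 9, 8], "yaw": 0, "grip": -0.6},
    {"translation": [2, 10, 8], "yaw": 0, "grip": -0.6},
    {"translation": [2, 10, 8], "yaw": 0, "grip": -0.6},
  ],
)

```text
time_s: 9.2
ee_pos: [0.4668, -0.2086, 0.2507]
ee_rot: [1.925, 2.479, 0.001]
force: [-0.4, 0.0, -0.9]
width: 0.323
finger_force: 20.3
```

```bash
python3 - <<'E'
from h import *
st()
for k in range(2):
    c=read_camera("wrist");cards(c,C)
cv2.imwrite("pics/w5.png",c['frame'])
E
```

```text
t 9.20 pos [ 0.4668 -0.2086  0.2507] closing ang 14.3 w 0.323 F [-0.4  0.  -0.9] ff 20.3
0.65 card_round FIT x 578.8 y -130.8 ang -168.0 cost 0.031
0.64 card_square FIT x 450.2 y -137.3 ang 36.7 cost 0.024
0.94 card_oval FIT x 599.3 y -308.5 ang 76.9 cost 0.016
0.61 card_finger FIT x 449.4 y -312.2 ang 104.2 cost 0.023
0.68 card_round FIT x 578.6 y -130.8 ang -168.2 cost 0.026
0.90 card_oval FIT x 599.8 y -307.6 ang 76.5 cost 0.021
0.76 card_finger FIT x 448.6 y -310.8 ang 104.5 cost 0.022
```

>>> arm_command(
  increments=[
    {"translation": [-0.5, -3, -2], "yaw": 0, "grip": -0.6},
    {"translation": [-1, -6, -5], "yaw": 0, "grip": -0.6},
    {"translation": [-1.5, -8.8, -8], "yaw": 0, "grip": -0.6},
    {"translation": [-1.75, -10.1, -12], "yaw": 0, "grip": -0.6},
    {"translation": [-1.75, -10.1, -15.9], "yaw": 0, "grip": -0.6},
  ],
)

```text
time_s: 10.12
ee_pos: [0.4486, -0.3152, 0.0894]
ee_rot: [1.932, 2.472, -0.001]
force: [0.8, -1.0, -1.0]
width: 0.319
finger_force: 20.3
```

>>> arm_command(
  increments=[
    {"translation": [0, 0, -2], "yaw": 0, "grip": -0.6},
    {"translation": [0, 0, -3.3], "yaw": 0, "grip": -0.6},
    {"translation": [0, 0, -3.8], "yaw": 0, "grip": -0.6},
    {"translation": [0, 0, -3.8], "yaw": 0, "grip": -0.6},
  ],
)

```text
time_s: 10.45
ee_pos: [0.4483, -0.3113, 0.0511]
ee_rot: [-1.93, -2.476, -0.0]
force: [1.4, -0.4, -0.5]
width: 0.32
finger_force: 20.2
```

```bash
python3 - <<'E'
from h import *
st()
E
```

```text
t 10.45 pos [ 0.4483 -0.3113  0.0511] closing ang 14.1 w 0.320 F [ 1.4 -0.4 -0.5] ff 20.2
```

>>> arm_command(
  increments=[
    {"translation": [0.03, -0.05, -0.15], "yaw": 0, "grip": -0.6},
    {"translation": [0.03, -0.05, -0.3], "yaw": 0, "grip": -0.6},
    {"translation": [0.03, -0.05, -0.45], "yaw": 0, "grip": -0.6},
    {"translation": [0.03, -0.05, -0.55], "yaw": 0, "grip": -0.6},
    {"translation": [0.03, -0.05, -0.6], "yaw": 0, "grip": -0.6},
  ],
)

```text
time_s: 10.87
ee_pos: [0.4493, -0.3122, 0.0468]
ee_rot: [1.93, 2.477, -0.0]
force: [1.2, -0.3, -0.3]
width: 0.318
finger_force: 20.2
```

>>> arm_command(
  increments=[
    {"translation": [0, 0, -0.05], "yaw": 0, "grip": -0.6},
    {"translation": [0, 0, -0.1], "yaw": 0, "grip": -0.6},
  ],
)

```text
time_s: 11.03
ee_pos: [0.4492, -0.3121, 0.0455]
ee_rot: [1.931, 2.478, 0.0]
force: [-0.4, -0.4, -0.7]
width: 0.322
finger_force: 20.2
```

>>> arm_command(
  increments=[
    {"translation": [0, 0, -0.05], "yaw": 0, "grip": -0.6},
    {"translation": [0, 0, -0.05], "yaw": 0, "grip": -0.6},
  ],
)

```text
time_s: 11.2
ee_pos: [0.4491, -0.312, 0.0448]
ee_rot: [-1.931, -2.478, -0.0]
force: [0.3, 0.9, -0.9]
width: 0.319
finger_force: 20.2
```

>>> arm_command(
  increments=[
    {"translation": [0, 0, -0.05], "yaw": 0, "grip": -0.6},
    {"translation": [0, 0, -0.1], "yaw": 0, "grip": -0.6},
  ],
)

```text
time_s: 11.37
ee_pos: [0.4491, -0.3121, 0.0438]
ee_rot: [1.931, 2.478, 0.0]
force: [0.5, 0.9, -1.6]
width: 0.324
finger_force: 20.2
```

>>> arm_command(
  increments=[
    {"translation": [0, 0, -0.05], "yaw": 0, "grip": -0.6},
    {"translation": [0, 0, -0.05], "yaw": 0, "grip": -0.6},
  ],
)

```text
time_s: 11.53
ee_pos: [0.449, -0.312, 0.0432]
ee_rot: [-1.931, -2.478, -0.0]
force: [0.3, 0.0, -1.2]
width: 0.32
finger_force: 20.2
```

>>> arm_command(
  increments=[
    {"translation": [0, 0, -0.05], "yaw": 0, "grip": -0.6},
    {"translation": [0, 0, -0.05], "yaw": 0, "grip": -0.6},
  ],
)

```text
time_s: 11.7
ee_pos: [0.4491, -0.3121, 0.0431]
ee_rot: [1.931, 2.478, 0.0]
force: [-2.1, 1.0, 2.3]
width: 0.324
finger_force: 20.7
```

>>> arm_command(
  increments=[
    {"translation": [0, 0, -0.05], "yaw": 0, "grip": -0.6},
    {"translation": [0, 0, -0.05], "yaw": 0, "grip": -0.6},
  ],
)

```text
time_s: 11.87
ee_pos: [0.4491, -0.3121, 0.0431]
ee_rot: [1.931, 2.478, -0.0]
force: [-2.1, 2.0, 7.9]
width: 0.322
finger_force: 21.2
```

>>> arm_command(
  increments=[
    {"translation": [0, 0, 0.05], "yaw": 0, "grip": -0.6},
    {"translation": [0, 0, 0.05], "yaw": 0, "grip": -0.3},
    {"translation": [0, 0, 0.05], "yaw": 0, "grip": -0.1},
    {"translation": [0, 0, 0.05], "yaw": 0, "grip": 0},
    {"translation": [0, 0, 0.05], "yaw": 0, "grip": 0},
  ],
)

```text
time_s: 12.28
ee_pos: [0.4491, -0.3121, 0.0427]
ee_rot: [-1.931, -2.478, -0.0]
force: [0.1, 1.0, -0.6]
width: 0.504
finger_force: 0.0
```

>>> arm_command(
  increments=[
    {"translation": [0, 0, 1], "yaw": 0, "grip": 0.1},
    {"translation": [0, 0, 4], "yaw": 0, "grip": 0.1},
    {"translation": [0, 0, 8], "yaw": 0, "grip": 0.1},
    {"translation": [0, 3, 12], "yaw": 0, "grip": 1},
    {"translation": [2, 6, 15], "yaw": 0, "grip": 1},
  ],
)

```text
time_s: 12.7
ee_pos: [0.4631, -0.261, 0.1872]
ee_rot: [1.934, 2.474, -0.001]
force: [1.8, -0.3, -0.7]
width: 0.816
finger_force: 0.0
```

```bash
cat >> h.py <<'E'
def placed(c,n,x,y,h):
    for r in trace(n,c)[:3]:
        w=cloud(c,r['mask'].astype(bool))
        if len(w)<50 or np.hypot(*(np.median(w[:,:2],0)-[x,y]))>.05: continue
        z=np.percentile(w[:,2],85);w=w[abs(w[:,2]-z)<.004]
        (a,b),sz,t=cv2.minAreaRect((w[:,:2]*1000).astype(np.float32));print('placed',n,'%.1f %.1f'%(a,b),'size %.1f %.1f'%sz,'ang %.1f'%t,'top %.4f'%z)
E
python3 - <<'E'
from h import *
st();c=read_camera("wrist");placed(c,P[3],.449,-.312,0);cards(c,C);cv2.imwrite("pics/w6.png",c['frame'])
E
```

```text
t 12.70 pos [ 0.4631 -0.261   0.1872] closing ang 14.0 w 0.816 F [ 1.8 -0.3 -0.7] ff 0.0
placed ruby_finger_mid 449.9 -312.2 size 27.5 100.0 ang 14.3 top 0.0376
placed ruby_finger_mid 446.9 -306.6 size 59.7 146.6 ang 14.1 top 0.0056
0.69 card_round FIT x 578.4 y -131.1 ang -166.9 cost 0.024
0.56 card_square FIT x 454.5 y -144.5 ang 38.6 cost 0.295
0.97 card_oval FIT x 599.5 y -307.9 ang 77.2 cost 0.028
0.82 card_finger FIT x 448.8 y -311.9 ang 104.0 cost 0.060
```

View pics/w6.png

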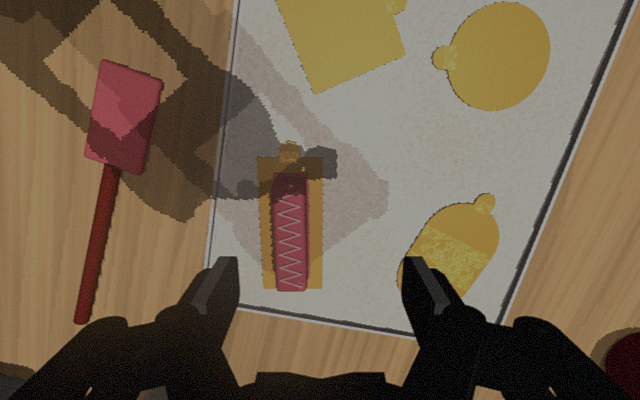

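>>> arm_command(
  increments=[
    {"translation": [-0.5, 4, 1], "yaw": 0.12, "grip": 1},
    {"translation": [-0.8, 8, 2], "yaw": 0.24, "grip": 1},
    {"translation": [-1, 12, 2], "yaw": 0.36, "grip": 1},
    {"translation": [-1.2, 16, 2], "yaw": 0.48, "grip": 1},
    {"translation": [-1.5, 20, 2], "yaw": 0.6, "grip": 1},
  ],
)

```text
time_s: 13.42
ee_pos: [0.4484, -0.0595, 0.203]
ee_rot: [-1.106, -2.938, 0.0]
force: [1.0, 0.8, -0.2]
width: 1.001
finger_force: 0.0
```

>>> arm_command(
  increments=[
    {"translation": [-0.2, 4, 0], "yaw": 0.12, "grip": 1},
    {"translation": [-0.5, 8, 0], "yaw": 0.24, "grip": 1},
    {"translation": [-0.8, 12, 0], "yaw": 0.36, "grip": 1},
    {"translation": [-1, 16, 0], "yaw": 0.48, "grip": 1},
    {"translation": [-1.5, 20, 0], "yaw": 0.596, "grip": 1},
  ],
)

```text
time_s: 13.83
ee_pos: [0.434, 0.1407, 0.203]
ee_rot: [-0.194, -3.133, 0.001]
force: [0.8, -0.5, 0.1]
width: 0.996
finger_force: 0.0
```

>>> arm_command(
  increments=[
    {"translation": [0, 4, -1], "yaw": 0, "grip": 0.85},
    {"translation": [0, 8, -2.2], "yaw": 0, "grip": 0.85},
    {"translation": [0, 12, -4], "yaw": 0, "grip": 0.85},
    {"translation": [0, 15.5, -6], "yaw": 0, "grip": 0.85},
    {"translation": [0, 17.5, -7], "yaw": 0, "grip": 0.85},
  ],
)

```text
time_s: 14.25
ee_pos: [0.4331, 0.3166, 0.1305]
ee_rot: [-0.199, -3.131, 0.003]
force: [-0.9, -1.4, 0.5]
width: 0.926
finger_force: 0.0
```

>>> arm_command(
  increments=[
    {"translation": [0, 0, 0], "yaw": 0, "grip": 0.85},
    {"translation": [0, 0, 0], "yaw": 0, "grip": 0.85},
  ],
)

```text
time_s: 14.42
ee_pos: [0.4337, 0.3143, 0.132]
ee_rot: [-0.198, -3.132, 0.004]
force: [-0.2, 0.1, 0.3]
width: 0.922
finger_force: 0.0
```

```bash
python3 - <<'E'
from h import *
st();c=read_camera("wrist");look(c,P[1:3])
E
```

```text
t 14.42 pos [0.4337 0.3143 0.132 ] closing ang 82.8 w 0.922 F [-0.2  0.1  0.3] ff 0.0
ruby_square_mid conf 0.77 px 338,202 n 5257 ztop 0.0370 rect 435.0 325.3 size 49.8 49.6 ang 82.9
   pin 0.55 [0.4353 0.3287 0.0227]
ruby_oval_mid conf 0.73 px 368,351 n 1337 ztop 0.0355 rect 563.1 337.7 size 47.7 28.9 ang 71.6
   pin 0.81 [0.5865 0.3296 0.0177]
   pin 0.63 [0.4356 0.3252 0.0199]
```

>>> arm_command(
  increments=[
    {"translation": [0.13, 1.1, -3], "yaw": 0, "grip": 0.85},
    {"translation": [0.13, 1.1, -6], "yaw": 0, "grip": 0.85},
    {"translation": [0.13, 1.1, -8.5], "yaw": 0, "grip": 0.8},
    {"translation": [0.13, 1.1, -9.6], "yaw": 0, "grip": 0.7},
    {"translation": [0.13, 1.1, -9.6], "yaw": 0, "grip": 0.6},
  ],
)

```text
time_s: 15.08
ee_pos: [0.4347, 0.3243, 0.0364]
ee_rot: [-0.202, -3.131, 0.004]
force: [-0.3, -1.2, 0.8]
width: 0.804
finger_force: 0.0
```

>>> arm_command(
  increments=[
    {"translation": [0, 0, 0], "yaw": 0, "grip": 0.4},
    {"translation": [0, 0, 0], "yaw": 0, "grip": 0.2},
    {"translation": [0, 0, 0], "yaw": 0, "grip": 0},
    {"translation": [0, 0, 0], "yaw": 0, "grip": 0},
    {"translation": [0, 0, 0], "yaw": 0, "grip": 0},
  ],
)

```text
time_s: 15.5
ee_pos: [0.4369, 0.3261, 0.04]
ee_rot: [0.2, 3.132, 0.003]
force: [0.1, -1.0, 7.4]
width: 0.579
finger_force: 22.4
```

>>> arm_command(
  increments=[
    {"translation": [0, 0, 1], "yaw": 0, "grip": 0},
    {"translation": [0, 0, 4], "yaw": 0, "grip": 0},
    {"translation": [0, -1, 8], "yaw": 0, "grip": 0},
    {"translation": [0, -4, 10], "yaw": 0, "grip": 0},
    {"translation": [0, -8, 11], "yaw": 0, "grip": 0},
  ],
)

```text
time_s: 15.92
ee_pos: [0.4372, 0.2472, 0.1524]
ee_rot: [0.195, 3.129, 0.006]
force: [1.5, -0.5, 0.2]
width: 0.58
finger_force: 21.5
```

>>> arm_command(
  increments=[
    {"translation": [0.3, -4, 0], "yaw": -0.1, "grip": 0},
    {"translation": [0.6, -8, 0], "yaw": -0.2, "grip": 0},
    {"translation": [0.9, -12, 0], "yaw": -0.3, "grip": 0},
    {"translation": [1.2, -16, 0], "yaw": -0.4, "grip": 0},
    {"translation": [1.5, -20, 0], "yaw": -0.5, "grip": 0},
  ],
)

```text
time_s: 16.33
ee_pos: [0.4505, 0.044, 0.1493]
ee_rot: [0.976, 2.985, 0.001]
force: [0.3, 0.3, -0.7]
width: 0.581
finger_force: 21.5
```

>>> arm_command(
  increments=[
    {"translation": [0, -4, 0], "yaw": -0.1, "grip": 0},
    {"translation": [0, -8, 0], "yaw": -0.2, "grip": 0},
    {"translation": [0, -12, 0], "yaw": -0.3, "grip": 0},
    {"translation": [0, -16, 0], "yaw": -0.306, "grip": 0},
    {"translation": [0, -18.2, 0], "yaw": -0.306, "grip": 0},
  ],
)

```text
time_s: 16.75
ee_pos: [0.4506, -0.14, 0.1493]
ee_rot: [1.417, 2.801, -0.001]
force: [0.4, -0.5, -0.6]
width: 0.58
finger_force: 21.5
```

>>> arm_command(
  increments=[
    {"translation": [0, 0, 0], "yaw": 0, "grip": 0},
    {"translation": [0, 0, 0], "yaw": 0, "grip": 0},
  ],
)

```text
time_s: 16.92
ee_pos: [0.4505, -0.1372, 0.1488]
ee_rot: [1.418, 2.803, 0.001]
force: [0.6, 0.4, -1.1]
width: 0.578
finger_force: 21.5
```

```bash
python3 - <<'E'
from h import *
st();c=read_camera("wrist");held(c,P[1]);cards(c,["card_square","card_round"])
E
```

```text
t 16.92 pos [ 0.4505 -0.1372  0.1488] closing ang 36.3 w 0.578 F [ 0.6  0.4 -1.1] ff 21.5
held ruby_square_mid 449.6 -136.3 size 49.6 49.7 ang 36.4 top 0.1456
0.73 card_square FIT x 449.7 y -137.3 ang 36.7 cost 0.023
0.91 card_round FIT x 577.8 y -130.8 ang -168.9 cost 0.009
```

>>> arm_command(
  increments=[
    {"translation": [0.03, -0.1, -4], "yaw": 0.006, "grip": 0},
    {"translation": [0.03, -0.1, -7.5], "yaw": 0.006, "grip": 0},
    {"translation": [0.03, -0.1, -9.5], "yaw": 0.006, "grip": 0},
    {"translation": [0.03, -0.1, -9.9], "yaw": 0.006, "grip": 0},
    {"translation": [0.03, -0.1, -10.1], "yaw": 0.006, "grip": 0},
  ],
)

```text
time_s: 17.53
ee_pos: [0.4507, -0.1362, 0.0466]
ee_rot: [-1.402, -2.809, -0.0]
force: [-0.4, -0.3, 0.5]
width: 0.579
finger_force: 21.5
```

>>> arm_command(
  increments=[
    {"translation": [0, 0, -0.08], "yaw": 0, "grip": 0},
    {"translation": [0, 0, -0.16], "yaw": 0, "grip": 0},
    {"translation": [0, 0, -0.2], "yaw": 0, "grip": 0},
  ],
)

```text
time_s: 17.78
ee_pos: [0.4519, -0.1375, 0.0465]
ee_rot: [1.404, 2.807, 0.0]
force: [-0.4, -0.3, -1.3]
width: 0.583
finger_force: 21.5
```

>>> arm_command(
  increments=[
    {"translation": [0, 0, -0.05], "yaw": 0, "grip": 0},
    {"translation": [0, 0, -0.1], "yaw": 0, "grip": 0},
  ],
)

```text
time_s: 17.95
ee_pos: [0.4514, -0.1375, 0.0449]
ee_rot: [1.405, 2.808, 0.0]
force: [0.1, 0.6, -0.8]
width: 0.579
finger_force: 21.5
```

>>> arm_command(
  increments=[
    {"translation": [-0.05, -0.06, -0.05], "yaw": 0, "grip": 0},
    {"translation": [-0.05, -0.06, -0.1], "yaw": 0, "grip": 0},
    {"translation": [-0.05, -0.06, -0.1], "yaw": 0, "grip": 0},
  ],
)

```text
time_s: 18.2
ee_pos: [0.4504, -0.138, 0.0432]
ee_rot: [1.406, 2.809, 0.0]
force: [-0.9, -0.3, -0.7]
width: 0.579
finger_force: 21.5
```

>>> arm_command(
  increments=[
    {"translation": [0, 0, -0.05], "yaw": 0, "grip": 0},
    {"translation": [0, 0, -0.05], "yaw": 0, "grip": 0},
  ],
)

```text
time_s: 18.37
ee_pos: [0.4505, -0.138, 0.0431]
ee_rot: [1.406, 2.809, 0.0]
force: [-1.6, 0.5, 3.9]
width: 0.576
finger_force: 22.1
```

>>> arm_command(
  increments=[
    {"translation": [0, 0, -0.05], "yaw": 0, "grip": 0},
    {"translation": [0, 0, -0.05], "yaw": 0, "grip": 0},
  ],
)

```text
time_s: 18.53
ee_pos: [0.4505, -0.1379, 0.043]
ee_rot: [1.405, 2.809, 0.0]
force: [-3.1, 0.7, 10.3]
width: 0.58
finger_force: 22.7
```

>>> arm_command(
  increments=[
    {"translation": [0, 0, 0.07], "yaw": 0, "grip": 0},
    {"translation": [0, 0, 0.07], "yaw": 0, "grip": 0.2},
    {"translation": [0, 0, 0.07], "yaw": 0, "grip": 0.35},
    {"translation": [0, 0, 0.07], "yaw": 0, "grip": 0.5},
    {"translation": [0, 0, 0.07], "yaw": 0, "grip": 0.5},
  ],
)

```text
time_s: 18.95
ee_pos: [0.4505, -0.1379, 0.0427]
ee_rot: [-1.406, -2.809, -0.0]
force: [-0.4, -0.2, -0.0]
width: 0.747
finger_force: 0.0
```

>>> arm_command(
  increments=[
    {"translation": [0, 0, 1], "yaw": 0, "grip": 0.5},
    {"translation": [0, 0, 4], "yaw": 0, "grip": 0.5},
    {"translation": [0, 0, 8], "yaw": 0, "grip": 0.5},
    {"translation": [0, 0, 12], "yaw": 0, "grip": 1},
    {"translation": [0, 3, 14], "yaw": 0, "grip": 1},
  ],
)

```text
time_s: 19.37
ee_pos: [0.4527, -0.1114, 0.1872]
ee_rot: [1.407, 2.8, -0.001]
force: [2.0, 0.3, 0.9]
width: 0.992
finger_force: 0.0
```

```bash
python3 - <<'E'
from h import *
st();c=read_camera("wrist");placed(c,P[1],.45,-.137,0);cards(c,["card_round","card_square"])
E
```

```text
t 19.37 pos [ 0.4527 -0.1114  0.1872] closing ang 36.6 w 0.992 F [2.  0.3 0.9] ff 0.0
placed ruby_square_mid 449.4 -136.6 size 48.9 48.8 ang 36.8 top 0.0396
0.93 card_round FIT x 578.2 y -130.0 ang -168.5 cost 0.044
0.71 card_square FIT x 449.9 y -136.7 ang 36.5 cost 0.074
```

>>> arm_command(
  increments=[
    {"translation": [1.2, 3.9, 0], "yaw": 0.1, "grip": 1},
    {"translation": [2.4, 7.8, 0], "yaw": 0.2, "grip": 1},
    {"translation": [3.6, 11.7, 0], "yaw": 0.3, "grip": 1},
    {"translation": [4.8, 15.6, 0], "yaw": 0.4, "grip": 1},
    {"translation": [6, 19.5, 0], "yaw": 0.5, "grip": 1},
  ],
)

```text
time_s: 19.98
ee_pos: [0.5102, 0.0882, 0.181]
ee_rot: [-0.66, -3.068, 0.002]
force: [-0.1, -1.1, -0.3]
width: 1.001
finger_force: 0.0
```

>>> arm_command(
  increments=[
    {"translation": [1.2, 3.9, 0], "yaw": 0.1, "grip": 1},
    {"translation": [2.4, 7.8, 0], "yaw": 0.2, "grip": 1},
    {"translation": [3.6, 11.7, 0], "yaw": 0.3, "grip": 1},
    {"translation": [4.8, 15.6, 0], "yaw": 0.383, "grip": 1},
    {"translation": [6, 19.5, 0], "yaw": 0.383, "grip": 1},
  ],
)

```text
time_s: 20.4
ee_pos: [0.5705, 0.2832, 0.1803]
ee_rot: [-0.064, -3.138, 0.002]
force: [1.6, -0.7, -0.1]
width: 0.998
finger_force: 0.0
```

>>> arm_command(
  increments=[
    {"translation": [0.8, 2.6, -2], "yaw": 0, "grip": 0.8},
    {"translation": [1.6, 5, -4], "yaw": 0, "grip": 0.8},
    {"translation": [1.6, 5, -5], "yaw": 0, "grip": 0.8},
    {"translation": [1.6, 5, -5], "yaw": 0, "grip": 0.8},
  ],
)

```text
time_s: 20.73
ee_pos: [0.5845, 0.3315, 0.1268]
ee_rot: [-0.068, -3.132, 0.007]
force: [-0.4, -1.1, -0.6]
width: 0.899
finger_force: 0.0
```

```bash
python3 - <<'E'
from h import *
st();c=read_camera("wrist");look(c,P[2:3]+P[:1]);cv2.imwrite("pics/w7.png",c['frame'])
E
```

```text
t 20.73 pos [0.5845 0.3315 0.1268] closing ang 87.5 w 0.899 F [-0.4 -1.1 -0.6] ff 0.0
ruby_oval_mid conf 0.89 px 325,207 n 6841 ztop 0.0359 rect 586.7 333.3 size 76.3 46.1 ang -3.1
   pin 0.96 [0.5851 0.3304 0.0173]
ruby_round_mid conf 0.68 px 150,222 n 4870 ztop 0.0392 rect 591.4 213.0 size 52.9 52.7 ang -23.2
ruby_round_mid conf 0.67 px 381,353 n 1259 ztop 0.0366 rect 708.4 373.6 size 46.3 24.4 ang 70.8
   pin 0.93 [0.595  0.21   0.0187]
   pin 0.85 [0.7218 0.37   0.0163]
   pin 0.34 [0.585  0.3324 0.0175]
```

View pics/w7.png

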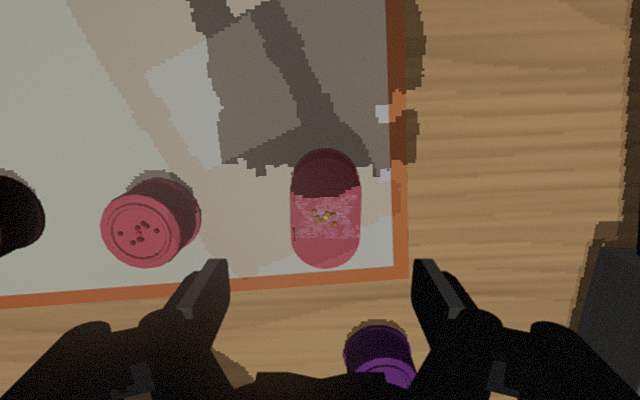

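>>> arm_command(
  increments=[
    {"translation": [0.2, 0.2, -3], "yaw": -0.01, "grip": 0.7},
    {"translation": [0.2, 0.2, -6], "yaw": -0.01, "grip": 0.7},
    {"translation": [0.2, 0.2, -8], "yaw": -0.01, "grip": 0.7},
    {"translation": [0.2, 0.2, -8.9], "yaw": -0.01, "grip": 0.6},
    {"translation": [0.2, 0.2, -8.9], "yaw": -0.01, "grip": 0.5},
  ],
)

```text
time_s: 21.4
ee_pos: [0.5878, 0.333, 0.0426]
ee_rot: [-0.087, -3.138, 0.002]
force: [-1.0, 0.1, 0.3]
width: 0.746
finger_force: 0.0
```

```bash
python3 -c "
from h import *
st()"
```

```text
t 21.40 pos [0.5878 0.333  0.0426] closing ang 86.8 w 0.746 F [-1.   0.1  0.3] ff 0.0
```

>>> arm_command(
  increments=[
    {"translation": [-0.1, 0, -0.5], "yaw": 0, "grip": 0.4},
    {"translation": [-0.1, 0, -0.5], "yaw": 0, "grip": 0.3},
    {"translation": [-0.1, 0, -0.5], "yaw": 0, "grip": 0.1},
    {"translation": [-0.1, 0, -0.5], "yaw": 0, "grip": -0.1},
    {"translation": [-0.1, 0, -0.5], "yaw": 0, "grip": -0.1},
  ],
)

```text
time_s: 21.82
ee_pos: [0.5883, 0.3344, 0.0406]
ee_rot: [0.086, 3.138, 0.002]
force: [-1.2, 0.3, 5.1]
width: 0.53
finger_force: 21.9
```

>>> arm_command(
  increments=[
    {"translation": [0, 0, 0], "yaw": 0, "grip": -0.1},
    {"translation": [0, 0, 0], "yaw": 0, "grip": -0.1},
  ],
)

```text
time_s: 21.98
ee_pos: [0.5884, 0.3344, 0.0406]
ee_rot: [0.086, 3.138, 0.002]
force: [-0.3, -0.2, 6.3]
width: 0.533
finger_force: 21.9
```

>>> arm_command(
  increments=[
    {"translation": [0, 0, 1], "yaw": 0, "grip": -0.1},
    {"translation": [0, 0, 4], "yaw": 0, "grip": -0.1},
    {"translation": [0, -1, 8], "yaw": -0.1, "grip": -0.1},
    {"translation": [0, -4, 10.5], "yaw": -0.2, "grip": -0.1},
    {"translation": [0, -8, 12], "yaw": -0.3, "grip": -0.1},
  ],
)

```text
time_s: 22.4
ee_pos: [0.5885, 0.257, 0.1631]
ee_rot: [0.555, 3.086, 0.006]
force: [0.7, -0.9, -0.3]
width: 0.534
finger_force: 21.3
```

>>> arm_command(
  increments=[
    {"translation": [0, -4, 0.5], "yaw": -0.11, "grip": -0.1},
    {"translation": [0, -8, 1], "yaw": -0.22, "grip": -0.1},
    {"translation": [0, -12, 1], "yaw": -0.33, "grip": -0.1},
    {"translation": [0, -16, 1], "yaw": -0.44, "grip": -0.1},
    {"translation": [0, -20, 1], "yaw": -0.55, "grip": -0.1},
  ],
)

```text
time_s: 22.82
ee_pos: [0.5872, 0.0533, 0.1695]
ee_rot: [1.38, 2.821, 0.001]
force: [0.4, -0.3, -0.3]
width: 0.528
finger_force: 21.3
```

>>> arm_command(
  increments=[
    {"translation": [0.2, -4, 0], "yaw": -0.11, "grip": -0.1},
    {"translation": [0.4, -8, 0], "yaw": -0.22, "grip": -0.1},
    {"translation": [0.6, -12, 0], "yaw": -0.33, "grip": -0.1},
    {"translation": [0.8, -16, 0], "yaw": -0.44, "grip": -0.1},
    {"translation": [1, -20, 0], "yaw": -0.55, "grip": -0.1},
  ],
)

```text
time_s: 23.23
ee_pos: [0.5972, -0.1468, 0.1693]
ee_rot: [2.095, 2.34, 0.001]
force: [0.2, 0.1, -0.8]
width: 0.53
finger_force: 21.3
```

>>> arm_command(
  increments=[
    {"translation": [0, -4, 0], "yaw": -0.11, "grip": -0.1},
    {"translation": [0, -8, 0], "yaw": -0.22, "grip": -0.1},
    {"translation": [0, -12, 0], "yaw": -0.33, "grip": -0.1},
    {"translation": [0.1, -16, 0], "yaw": -0.344, "grip": -0.1},
    {"translation": [0.1, -16.2, 0], "yaw": -0.344, "grip": -0.1},
  ],
)

```text
time_s: 23.65
ee_pos: [0.5973, -0.3144, 0.1688]
ee_rot: [2.464, 1.944, -0.002]
force: [-0.8, -0.6, -0.6]
width: 0.533
finger_force: 21.2
```

>>> arm_command(
  increments=[
    {"translation": [0, 0, 0], "yaw": 0, "grip": -0.1},
  ],
)

```text
time_s: 23.73
ee_pos: [0.5977, -0.3095, 0.1685]
ee_rot: [2.463, 1.95, -0.0]
force: [0.5, 1.5, -0.0]
width: 0.533
finger_force: 21.2
```

```bash
python3 - <<'E'
from h import *
st();c=read_camera("wrist");held(c,P[2]);cards(c,["card_oval","card_round"])
E
```

```text
t 23.73 pos [ 0.5977 -0.3095  0.1685] closing ang -13.3 w 0.533 F [ 0.5  1.5 -0. ] ff 21.2
held ruby_oval_mid 598.9 -308.6 size 76.4 46.0 ang 77.0 top 0.1636
0.95 card_oval FIT x 600.7 y -309.1 ang 78.3 cost 0.030
0.75 card_round FIT x 563.6 y -196.2 ang -37.6 cost 0.953
```

>>> arm_command(
  increments=[
    {"translation": [0.1, 0, -4], "yaw": 0, "grip": -0.1},
    {"translation": [0.1, 0, -8], "yaw": 0, "grip": -0.1},
    {"translation": [0.1, 0, -11], "yaw": 0, "grip": -0.1},
    {"translation": [0.1, 0, -11.9], "yaw": 0, "grip": -0.1},
    {"translation": [0.1, 0, -11.9], "yaw": 0, "grip": -0.1},
  ],
)

```text
time_s: 24.35
ee_pos: [0.5986, -0.3046, 0.0471]
ee_rot: [-2.454, -1.953, 0.002]
force: [-0.5, -0.3, 0.4]
width: 0.531
finger_force: 21.2
```

>>> arm_command(
  increments=[
    {"translation": [0, 0, 0], "yaw": 0, "grip": -0.1},
    {"translation": [0, 0, 0], "yaw": 0, "grip": -0.1},
  ],
)

```text
time_s: 24.52
ee_pos: [0.6011, -0.3073, 0.0524]
ee_rot: [2.456, 1.953, 0.002]
force: [-0.4, -0.7, -0.3]
width: 0.53
finger_force: 21.2
```

```bash
python3 - <<'E'
from h import *
st();c=read_camera("wrist");cards(c,["card_oval"])
for n in("side",):
    c=read_camera(n)
    for r in trace(P[2],c)[:2]:
        w=cloud(c,r['mask'].astype(bool));print(n,np.median(w,0))
    cards(c,["card_oval"])
E
```

```text
t 24.52 pos [ 0.6011 -0.3073  0.0524] closing ang -13.0 w 0.530 F [-0.4 -0.7 -0.3] ff 21.2
0.56 card_oval FIT x 600.0 y -309.4 ang 77.6 cost 0.076
side [ 0.60016763 -0.28127071  0.04480285]
0.61 card_oval FIT x 598.1 y -309.5 ang 78.8 cost 0.170
```

>>> arm_command(
  increments=[
    {"translation": [0, 0, -0.1], "yaw": 0, "grip": -0.1},
    {"translation": [0, 0, -0.2], "yaw": 0, "grip": -0.1},
    {"translation": [0, 0, -0.2], "yaw": 0, "grip": -0.1},
    {"translation": [0, 0, -0.2], "yaw": 0, "grip": -0.1},
  ],
)

```text
time_s: 25.1
ee_pos: [0.5994, -0.3069, 0.0473]
ee_rot: [-2.46, -1.954, 0.0]
force: [0.2, -0.4, -1.1]
width: 0.529
finger_force: 21.2
```

>>> arm_command(
  increments=[
    {"translation": [-0.05, -0.2, -0.05], "yaw": 0, "grip": -0.1},
    {"translation": [-0.05, -0.2, -0.1], "yaw": 0, "grip": -0.1},
    {"translation": [-0.05, -0.2, -0.15], "yaw": 0, "grip": -0.1},
    {"translation": [-0.05, -0.2, -0.2], "yaw": 0, "grip": -0.1},
  ],
)

```text
time_s: 25.43
ee_pos: [0.599, -0.309, 0.0454]
ee_rot: [-2.46, -1.954, -0.0]
force: [0.3, -0.2, -0.6]
width: 0.535
finger_force: 21.2
```

>>> arm_command(
  increments=[
    {"translation": [0, 0, -0.05], "yaw": 0, "grip": -0.1},
    {"translation": [0, 0, -0.05], "yaw": 0, "grip": -0.1},
  ],
)

```text
time_s: 25.6
ee_pos: [0.599, -0.3088, 0.0449]
ee_rot: [-2.46, -1.954, 0.0]
force: [0.2, 0.7, -0.5]
width: 0.532
finger_force: 21.2
```

>>> arm_command(
  increments=[
    {"translation": [0, 0, -0.05], "yaw": 0, "grip": -0.1},
    {"translation": [0, 0, -0.1], "yaw": 0, "grip": -0.1},
  ],
)

```text
time_s: 25.77
ee_pos: [0.5991, -0.3089, 0.0441]
ee_rot: [2.46, 1.954, 0.0]
force: [-0.4, 0.2, -0.1]
width: 0.53
finger_force: 21.2
```

>>> arm_command(
  increments=[
    {"translation": [0, 0, -0.05], "yaw": 0, "grip": -0.1},
    {"translation": [0, 0, -0.1], "yaw": 0, "grip": -0.1},
  ],
)

```text
time_s: 25.93
ee_pos: [0.599, -0.3089, 0.0436]
ee_rot: [2.459, 1.954, 0.0]
force: [-2.1, 2.6, 6.5]
width: 0.535
finger_force: 22.1
```

>>> arm_command(
  increments=[
    {"translation": [0, 0, 0.05], "yaw": 0, "grip": -0.1},
    {"translation": [0, 0, 0.05], "yaw": 0, "grip": 0.1},
    {"translation": [0, 0, 0.05], "yaw": 0, "grip": 0.25},
    {"translation": [0, 0, 0.05], "yaw": 0, "grip": 0.4},
    {"translation": [0, 0, 0.05], "yaw": 0, "grip": 0.4},
  ],
)

```text
time_s: 26.35
ee_pos: [0.599, -0.3089, 0.0434]
ee_rot: [-2.46, -1.954, 0.0]
force: [0.1, -0.1, 0.1]
width: 0.699
finger_force: 0.0
```

>>> arm_command(
  increments=[
    {"translation": [0, 0, 1], "yaw": 0, "grip": 0.4},
    {"translation": [0, 0, 4], "yaw": 0, "grip": 0.4},
    {"translation": [0, 0, 8], "yaw": 0, "grip": 0.4},
    {"translation": [0, 0, 12], "yaw": 0, "grip": 1},
    {"translation": [0, 3, 14], "yaw": 0, "grip": 1},
  ],
)

```text
time_s: 26.77
ee_pos: [0.6001, -0.2842, 0.1897]
ee_rot: [2.456, 1.943, 0.003]
force: [0.3, 0.7, 0.6]
width: 0.956
finger_force: 0.0
```

```bash
python3 - <<'E'
from h import *
st();c=read_camera("wrist");placed(c,P[2],.6,-.308,0);cards(c,["card_oval"])
print(dict(zip('q',[np.round(read_state()['qpos'],2)])))
E
```

```text
t 26.77 pos [ 0.6001 -0.2842  0.1897] closing ang -13.3 w 0.956 F [0.3 0.7 0.6] ff 0.0
placed ruby_oval_mid 600.6 -308.0 size 76.3 46.0 ang 76.4 top 0.0386
0.64 card_oval FIT x 600.8 y -308.3 ang 76.6 cost 0.089
{'q': array([-0.55,  0.64,  1.2 ,  0.  ,  1.29, -0.32])}
```

>>> arm_command(
  increments=[
    {"translation": [0, 4, 0], "yaw": 0.11, "grip": 1},
    {"translation": [0, 8, 0], "yaw": 0.22, "grip": 1},
    {"translation": [0, 12, 0], "yaw": 0.33, "grip": 1},
    {"translation": [0, 16, 0], "yaw": 0.44, "grip": 1},
    {"translation": [0, 20, 0], "yaw": 0.55, "grip": 1},
  ],
)

```text
time_s: 27.33
ee_pos: [0.5981, -0.0777, 0.1822]
ee_rot: [-1.829, -2.551, 0.002]
force: [1.7, 0.0, 0.6]
width: 0.995
finger_force: 0.0
```

>>> arm_command(
  increments=[
    {"translation": [0, 4, 0], "yaw": 0.11, "grip": 1},
    {"translation": [-0.3, 8, 0], "yaw": 0.22, "grip": 1},
    {"translation": [-0.6, 12, 0], "yaw": 0.33, "grip": 1},
    {"translation": [-0.9, 16, 0], "yaw": 0.44, "grip": 1},
    {"translation": [-0.9, 20, 0], "yaw": 0.55, "grip": 1},
  ],
)

```text
time_s: 27.75
ee_pos: [0.5889, 0.1223, 0.1823]
ee_rot: [-1.067, -2.952, 0.002]
force: [0.4, -0.2, -0.1]
width: 1.0
finger_force: 0.0
```

>>> arm_command(
  increments=[
    {"translation": [0, 3, -1], "yaw": 0.09, "grip": 0.95},
    {"translation": [0, 6, -3], "yaw": 0.18, "grip": 0.95},
    {"translation": [0, 9.2, -4], "yaw": 0.18, "grip": 0.95},
    {"translation": [0, 9.2, -5], "yaw": 0.18, "grip": 0.95},
    {"translation": [0, 9.2, -5], "yaw": 0.18, "grip": 0.95},
  ],
)

```text
time_s: 28.17
ee_pos: [0.5881, 0.2138, 0.1298]
ee_rot: [-0.8, -3.032, 0.005]
force: [-0.4, -1.0, -0.3]
width: 0.976
finger_force: 0.0
```

```bash
python3 - <<'E'
from h import *
st();c=read_camera("wrist");look(c,P[:1]);cv2.imwrite("pics/w8.png",c['frame'])
c=read_camera("side");w=cloud(c,np.ones((400,640),bool));w=w[(w[:,0]>.6)&(w[:,0]<.9)&(w[:,1]>.1)&(w[:,1]<.32)&(w[:,2]>.05)&(w[:,2]<.12)];print('bowl',w.min(0),w.max(0))
E
```

```text
t 28.17 pos [0.5881 0.2138 0.1298] closing ang 60.4 w 0.976 F [-0.4 -1.  -0.3] ff 0.0
ruby_round_mid conf 0.91 px 323,209 n 4859 ztop 0.0394 rect 591.5 212.6 size 52.6 52.2 ang -61.2
ruby_round_mid conf 0.70 px 598,254 n 3524 ztop 0.0372 rect 721.4 365.0 size 53.3 39.8 ang -17.4
   pin 0.97 [0.5901 0.2089 0.0169]
   pin 0.62 [0.7228 0.3695 0.0186]
bowl [0.71868414 0.10000274 0.05016908] [0.89998333 0.28352976 0.10947052]
```

View pics/w8.png

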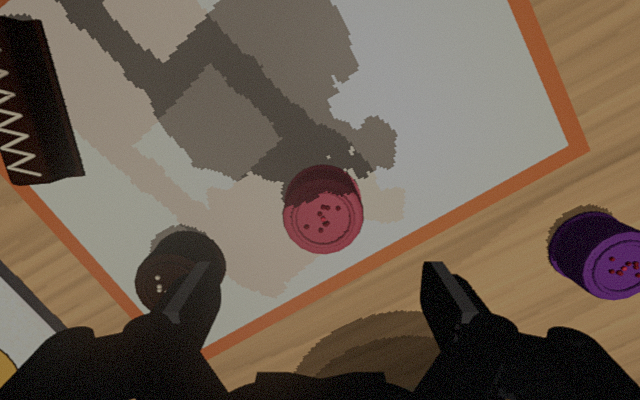

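>>> arm_command(
  increments=[
    {"translation": [0.3, -0.1, -3], "yaw": 0, "grip": 0.9},
    {"translation": [0.3, -0.1, -6], "yaw": 0, "grip": 0.9},
    {"translation": [0.3, -0.1, -8.3], "yaw": 0, "grip": 0.9},
    {"translation": [0.3, -0.1, -9.2], "yaw": 0, "grip": 0.8},
    {"translation": [0.3, -0.1, -9.2], "yaw": 0, "grip": 0.7},
  ],
)

```text
time_s: 28.78
ee_pos: [0.5922, 0.2107, 0.0398]
ee_rot: [-0.807, -3.033, 0.003]
force: [-0.3, -0.6, 1.0]
width: 0.851
finger_force: 0.0
```

>>> arm_command(
  increments=[
    {"translation": [0, 0, 0], "yaw": 0, "grip": 0.6},
    {"translation": [0, 0, 0], "yaw": 0, "grip": 0.5},
  ],
)

```text
time_s: 28.95
ee_pos: [0.5944, 0.212, 0.0436]
ee_rot: [0.806, 3.033, 0.003]
force: [0.1, -0.0, 0.2]
width: 0.749
finger_force: 0.0
```

>>> arm_command(
  increments=[
    {"translation": [-0.2, 0.05, -0.4], "yaw": 0, "grip": 0.5},
    {"translation": [-0.2, 0.05, -0.4], "yaw": 0, "grip": 0.4},
    {"translation": [-0.2, 0.05, -0.4], "yaw": 0, "grip": 0.2},
    {"translation": [-0.2, 0.05, -0.4], "yaw": 0, "grip": 0.1},
    {"translation": [-0.2, 0.05, -0.4], "yaw": 0, "grip": 0.1},
  ],
)

```text
time_s: 29.37
ee_pos: [0.5912, 0.2127, 0.0384]
ee_rot: [0.805, 3.036, 0.001]
force: [-2.2, 0.0, 5.7]
width: 0.629
finger_force: 21.2
```

>>> arm_command(
  increments=[
    {"translation": [0, 0, 0], "yaw": 0, "grip": 0.1},
    {"translation": [0, 0, 0], "yaw": 0, "grip": 0.1},
  ],
)

```text
time_s: 29.53
ee_pos: [0.5912, 0.2127, 0.0384]
ee_rot: [0.805, 3.036, 0.001]
force: [-1.4, 0.1, 5.7]
width: 0.626
finger_force: 21.2
```

>>> arm_command(
  increments=[
    {"translation": [0, 0, 1], "yaw": 0, "grip": 0.1},
    {"translation": [0, 0, 4], "yaw": 0, "grip": 0.1},
    {"translation": [0, -1, 8], "yaw": 0, "grip": 0.1},
    {"translation": [0, -4, 10.5], "yaw": 0, "grip": 0.1},
    {"translation": [0, -8, 11], "yaw": 0, "grip": 0.1},
  ],
)

```text
time_s: 29.95
ee_pos: [0.5935, 0.1344, 0.1535]
ee_rot: [0.797, 3.029, 0.007]
force: [1.1, -1.1, -0.6]
width: 0.625
finger_force: 21.5
```

>>> arm_command(
  increments=[
    {"translation": [-0.2, -4, 0], "yaw": 0, "grip": 0.1},
    {"translation": [-0.4, -8, 0], "yaw": 0, "grip": 0.1},
    {"translation": [-0.6, -12, 0], "yaw": 0, "grip": 0.1},
    {"translation": [-0.9, -16, 0], "yaw": 0, "grip": 0.1},
    {"translation": [-1.2, -20, 0], "yaw": 0, "grip": 0.1},
  ],
)

```text
time_s: 30.37
ee_pos: [0.5787, -0.0692, 0.1482]
ee_rot: [0.805, 3.036, 0.0]
force: [1.5, -0.9, -0.3]
width: 0.62
finger_force: 21.5
```

>>> arm_command(
  increments=[
    {"translation": [-0.1, -4, 0], "yaw": 0, "grip": 0.1},
    {"translation": [-0.1, -6.4, 0], "yaw": 0, "grip": 0.1},
    {"translation": [-0.1, -6.4, 0], "yaw": 0, "grip": 0.1},
    {"translation": [-0.1, -6.4, 0], "yaw": 0, "grip": 0.1},
    {"translation": [-0.1, -6.4, 0], "yaw": 0, "grip": 0.1},
  ],
)

```text
time_s: 30.78
ee_pos: [0.5779, -0.1309, 0.1477]
ee_rot: [-0.806, -3.036, -0.001]
force: [0.2, -0.4, -0.2]
width: 0.626
finger_force: 21.5
```

```bash
python3 - <<'E'
from h import *
st();c=read_camera("wrist");held(c,P[0]);cards(c,["card_round"]);c=read_camera("wrist");held(c,P[0]);cards(c,["card_round"]);st()
E
```

```text
t 30.78 pos [ 0.5779 -0.1309  0.1477] closing ang 60.3 w 0.626 F [ 0.2 -0.4 -0.2] ff 21.5
held ruby_round_mid 578.3 -132.2 size 51.8 52.9 ang 44.5 top 0.1486
0.91 card_round FIT x 579.1 y -130.7 ang -166.9 cost 0.022
held ruby_round_mid 578.1 -130.7 size 51.9 52.3 ang 82.5 top 0.1486
0.83 card_round FIT x 579.5 y -130.9 ang -167.7 cost 0.026
t 31.08 pos [ 0.5781 -0.1304  0.1476] closing ang 60.4 w 0.620 F [-0.2 -0.4 -0.3] ff 21.5
```

>>> arm_command(
  increments=[
    {"translation": [0.06, -0.03, -4], "yaw": 0, "grip": 0.1},
    {"translation": [0.06, -0.03, -7], "yaw": 0, "grip": 0.1},
    {"translation": [0.06, -0.03, -9], "yaw": 0, "grip": 0.1},
    {"translation": [0.06, -0.03, -9.6], "yaw": 0, "grip": 0.1},
    {"translation": [0.06, -0.03, -9.9], "yaw": 0, "grip": 0.1},
  ],
)

```text
time_s: 31.5
ee_pos: [0.5781, -0.1311, 0.0474]
ee_rot: [-0.804, -3.034, -0.0]
force: [0.0, -0.2, -0.4]
width: 0.619
finger_force: 21.5
```

>>> arm_command(
  increments=[
    {"translation": [0, 0, -0.05], "yaw": 0, "grip": 0.1},
    {"translation": [0, 0, -0.1], "yaw": 0, "grip": 0.1},
    {"translation": [0, 0, -0.1], "yaw": 0, "grip": 0.1},
    {"translation": [0, 0, -0.1], "yaw": 0, "grip": 0.1},
    {"translation": [0, 0, -0.1], "yaw": 0, "grip": 0.1},
  ],
)

```text
time_s: 31.92
ee_pos: [0.5791, -0.1319, 0.0485]
ee_rot: [0.805, 3.035, -0.0]
force: [-0.7, 0.3, -1.0]
width: 0.622
finger_force: 21.5
```

>>> arm_command(
  increments=[
    {"translation": [-0.03, 0.08, -0.1], "yaw": 0, "grip": 0.1},
    {"translation": [-0.03, 0.08, -0.2], "yaw": 0, "grip": 0.1},
    {"translation": [-0.03, 0.08, -0.3], "yaw": 0, "grip": 0.1},
    {"translation": [-0.03, 0.08, -0.4], "yaw": 0, "grip": 0.1},
    {"translation": [-0.03, 0.08, -0.45], "yaw": 0, "grip": 0.1},
  ],
)

```text
time_s: 32.33
ee_pos: [0.5782, -0.1309, 0.0428]
ee_rot: [-0.806, -3.036, -0.0]
force: [-0.6, -0.0, -0.9]
width: 0.623
finger_force: 21.5
```

>>> arm_command(
  increments=[
    {"translation": [0, 0, -0.05], "yaw": 0, "grip": 0.1},
    {"translation": [0, 0, -0.1], "yaw": 0, "grip": 0.1},
  ],
)

```text
time_s: 32.5
ee_pos: [0.5783, -0.1309, 0.0419]
ee_rot: [-0.806, -3.036, -0.0]
force: [-0.5, 0.1, -0.6]
width: 0.615
finger_force: 21.5
```

>>> arm_command(
  increments=[
    {"translation": [0, 0, -0.05], "yaw": 0, "grip": 0.1},
    {"translation": [0, 0, -0.05], "yaw": 0, "grip": 0.1},
  ],
)

```text
time_s: 32.67
ee_pos: [0.5783, -0.131, 0.0415]
ee_rot: [-0.806, -3.036, -0.0]
force: [1.1, -0.3, -0.0]
width: 0.624
finger_force: 21.5
```

>>> arm_command(
  increments=[
    {"translation": [0, 0, -0.05], "yaw": 0, "grip": 0.1},
    {"translation": [0, 0, -0.05], "yaw": 0, "grip": 0.1},
  ],
)

```text
time_s: 32.83
ee_pos: [0.5783, -0.131, 0.0414]
ee_rot: [0.806, 3.036, 0.0]
force: [-0.7, -0.6, 3.2]
width: 0.623
finger_force: 21.8
```

```bash
python3 -c "
from h import *
st()"
```

```text
t 32.83 pos [ 0.5783 -0.131   0.0414] closing ang 60.3 w 0.623 F [-0.7 -0.6  3.2] ff 21.8
```

>>> arm_command(
  increments=[
    {"translation": [0, 0, 0], "yaw": 0, "grip": 0.3},
    {"translation": [0, 0, 0], "yaw": 0, "grip": 0.45},
    {"translation": [0, 0, 0], "yaw": 0, "grip": 0.55},
    {"translation": [0, 0, 0], "yaw": 0, "grip": 0.6},
    {"translation": [0, 0, 0], "yaw": 0, "grip": 0.6},
  ],
)

```text
time_s: 33.25
ee_pos: [0.5783, -0.1309, 0.0409]
ee_rot: [-0.806, -3.036, -0.0]
force: [0.1, -0.1, 0.4]
width: 0.8
finger_force: 0.0
```

>>> arm_command(
  increments=[
    {"translation": [0, 0, 1], "yaw": 0, "grip": 0.6},
    {"translation": [0, 0, 4], "yaw": 0, "grip": 0.6},
    {"translation": [0, 0, 8], "yaw": 0, "grip": 0.6},
    {"translation": [0, 0, 12], "yaw": 0, "grip": 1},
    {"translation": [-2, 0, 15], "yaw": 0, "grip": 1},
  ],
)

```text
time_s: 33.67
ee_pos: [0.561, -0.1313, 0.1952]
ee_rot: [0.803, 3.03, -0.0]
force: [-0.4, -0.0, 0.2]
width: 0.999
finger_force: 0.0
```

>>> arm_command(
  increments=[
    {"translation": [-3, -2, 2], "yaw": 0, "grip": 1},
    {"translation": [-6, -4, 4], "yaw": 0, "grip": 1},
    {"translation": [-9, -6, 6], "yaw": 0, "grip": 1},
    {"translation": [-11, -8, 8], "yaw": 0, "grip": 1},
    {"translation": [-11, -8, 8], "yaw": 0, "grip": 1},
  ],
)

```text
time_s: 34.08
ee_pos: [0.4465, -0.2143, 0.2761]
ee_rot: [0.809, 3.029, -0.007]
force: [0.7, -0.7, 0.0]
width: 1.0
finger_force: 0.0
```

```bash
python3 - <<'E'
from h import *
st();c=read_camera("wrist");cv2.imwrite("pics/w9.png",c['frame'])
for n,(k,(x,y)) in zip(P,G.items()): placed(c,n,x,y,0);cards(c,[k])
c=read_camera("side");look(c,P[4:])
E
```

```text
t 34.08 pos [ 0.4465 -0.2143  0.2761] closing ang 60.1 w 1.000 F [ 0.7 -0.7  0. ] ff 0.0
placed ruby_round_mid 578.2 -131.8 size 51.0 52.1 ang 65.8 top 0.0420
0.65 card_round FIT x 578.2 y -130.5 ang -168.0 cost 0.154
placed ruby_square_mid 449.9 -137.2 size 49.7 49.4 ang 37.5 top 0.0399
0.76 card_square FIT x 449.7 y -137.2 ang 36.6 cost 0.040
placed ruby_oval_mid 599.8 -307.2 size 75.5 47.4 ang 76.1 top 0.0386
0.57 card_oval FIT x 599.1 y -307.6 ang 77.2 cost 0.179
placed ruby_finger_mid 449.5 -311.5 size 27.7 98.8 ang 14.3 top 0.0377
dark_round_mid conf 0.78 px 320,219 n 210 ztop 0.0409 rect 583.7 99.5 size 53.4 49.4 ang -88.0
   pin 0.79 [0.5831 0.0998 0.0171]
   pin 0.46 [ 0.577  -0.1274  0.0052]
dark_finger_mid conf 0.73 px 378,218 n 261 ztop 0.0365 rect 433.9 83.5 size 97.9 30.2 ang -22.9
dark_finger_mid conf 0.39 px 368,179 n 147 ztop 0.0087 rect 449.9 -119.9 size 103.0 62.1 ang -5.4
   pin 0.65 [0.4285 0.0835 0.0137]
   pin 0.41 [ 0.4454 -0.312   0.0225]
```

View pics/w9.png

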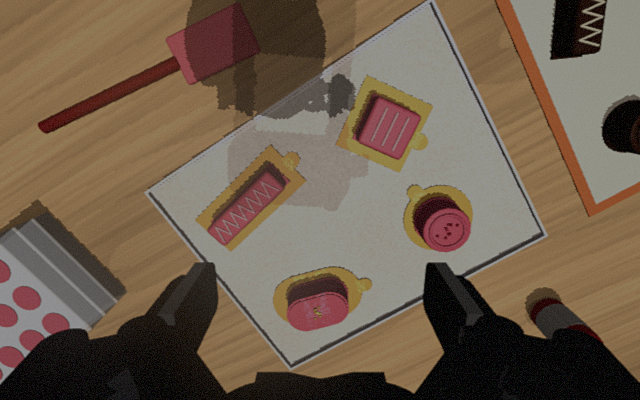

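The picture shows all four pieces upright on their own cards: bar (248,205), square (388,127), round (440,222), oval (317,305). Each measures within about 1.5 mm of its card's centre, and the dark pieces haven't moved.

```bash
python3 -c "
from bench import *
print(job_done())"
```

```text
the job is handed in; nothing more can be done
None
```

I set all four ruby pieces upright on their own gold cards, each within about 1.5 mm of the centre and 1° of the card's edges. The dark pieces didn't move, and I handed the job in at about 34 s of the allowed 93 s.

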